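# Stop-button check on a bench plate shaker

## Task

Check the plate shaker's stop button: push the red mushroom head in until it latches down and let go of it, then turn it clockwise by pushing against its upright wing with the fingertips, without gripping it, until it pops back up. Only when it is up, press the green button fully in to reset the machine, and finish clear of everything with both buttons up. Leave the vial, the plate and everything else on the bench where they stand.

Things in the scene. Friction and masses are not known exactly. Their poses are not given: they have to be found in the camera images.
- shaker: cream and grey bench plate shaker, fixed, 340 x 330 mm on plan; origin under its centre on the bench, x axis from the control side to the rear. Its front deck, 75 mm above the bench, spans x -170 to -45 mm; the platform behind is 112 mm high (rails 122). Red stop and green reset sit on the deck at x about -110, some 156 mm apart; which is left and which right varies.
- stop_base: yellow round guard of the stop button, fixed on the deck; origin at the centre of its underside, z up. Outer radius 46 mm, 30 mm tall, inner radius 38; the red head in it has radius 31, and no finger fits the 7 mm gap. At twist 0 the wing lies along this frame's x axis, whose yaw varies.
- stop_head: the red mushroom head, sliding and turning; origin on the vertical turning axis, level with stop_base's origin when up, 8 mm lower when latched. Dome top 42 mm above the origin, 35 at the rim. On it a straight upright red wing with a white line on top, along this body's x: 54 mm long, centred on the axis, 11 mm thick in y, reaching 66 mm above the origin (top 2 mm only 9 thick).
- stop_top (a point): centre of the top of the wing, on the turning axis, 66 mm above the head's origin; its x axis runs along the wing. Press here, or anywhere on the head.
- stop_press (a joint): how far the head is pushed in, m: 0 up, 0.008 when latched, stop at 0.0095. A spring pushes it up with 3 N when up, 6 N when latched; it takes about 7 N to push it past the catch, and must go to about 0.0085 for the catch to snap; let go earlier, it springs back. Once latched it stays down by itself.
- stop_twist (a joint): turn of the head, rad: 0 at rest, positive clockwise seen from above, stop at 0.95; it does not turn the other way. A spring returns it to 0; 0.02 N m starts it turning when latched, 0.07 N m reaches 0.85. The catch lets go at about 0.4 to 0.5 rad and the head springs up 8 mm (keep fingertips over 42 mm above stop_base's underside).
- reset_base: round grey housing of the green reset button, radius 24 mm, 12 mm tall, fixed on the deck (origin at the centre of its underside, 75 mm above the bench).
- reset_top (a point): centre of the flat top of the green button, radius 16 mm, 22 mm above the deck when up; it moves down with the button.
- reset (a joint): how far the green button is pushed in, m: 0 up, 0.006 fully in (about 5 N); it springs back.
- vial: loose amber vial with a white cap, 24 mm wide, 45 mm tall, standing on the deck between the two buttons; origin under it. To be left alone.
- plate: loose white well plate, 85 x 127 x 15 mm, lying on the platform; origin under its centre. To be left alone.
- tube_rack: loose blue rack of capped tubes, 190 x 70 mm, 104 mm tall, left of the shaker; origin under its centre. To be left alone.
- reagent: loose clear bottle with a blue cap, 60 mm wide, 110 mm tall, left of the shaker near its front corner; origin under it. To be left alone.
- beaker: loose pale green cup, 80 mm wide, 95 mm tall, right of the shaker; origin under it. To be left alone.
- tip_box: loose purple tip box with a clear lid, 120 x 80 x 68 mm, right of the shaker near its front corner; origin under it. To be left alone.
- pipette: loose white hand pipette lying on the bench in front of the shaker, 230 mm long, 26 mm thick; origin under its body. To be left alone.

How it is judged:
On the way, in this order (a step that is already met when the one before it is completed fails the run):
1. the red head stays latched down with nothing touching it (value of joint stop_press above 0.006 m and contact force between anything else and stop_head below 0.3 N), for 0.1 s.
2. the red head, turned clockwise, has popped up (value of joint stop_press below 0.002 m), for 0.1 s.
3. the green button is pressed fully in (value of joint reset above 0.005 m), for 0.05 s.
At the end, for the whole second after the job is handed in: the red head is up (within 2 mm) and turned back (within 0.2 rad), the green button is up (within 1.5 mm), and every loose thing is within 25 mm of where it stood (value of joint stop_press below 0.002 m and value of joint stop_twist below 0.2 rad and value of joint reset below 0.0015 m and distance of each of vial, plate, tube_rack, reagent, beaker, tip_box, pipette from where it was at the start of the episode below 0.025 m); the robot touches nothing.
It fails at once if the wing is gripped: squeezed from both sides with more than 10 N each (contact force between the fingers and stop_head_c0 above 10 N and contact force between the fingers and stop_head_c1 above 10 N).
It fails at once if the green button is pressed in (4 mm) while the red one is down (4 mm) (value of joint each of reset, stop_press above 0.004 m).
It fails at once if a loose thing is moved or lifted by more than 25 mm (distance of any of vial, plate, tube_rack, reagent, beaker, tip_box, pipette from where it was at the start of the episode above 0.025 m).
It fails at once if the vial, the bottle or the cup is tipped over (angle between any of vial, reagent, beaker's own z axis and vertical above 0.6 rad).
It also fails if it takes over 58 s, if anything falls off the work surface, if the arm or the gripper's body presses on something with over 40 N, if the wrist force passes 120 N, or if a joint passes its speed limit or range.

## Robot

A 6-joint arm with a two-finger parallel gripper is mounted at the origin on the work surface. World frame = base frame: x ahead of the robot, y to its left, z up, the work surface at z = 0. Lengths are in m, angles in rad, forces in N, time in s.
With the tool pointing down it reaches from about 0.4 to 0.825 m from the base axis. Payload 7 kg.
Tool frame: the origin (TCP) lies between the finger pads; the fingertips stand 19 mm ahead of it and the grasp point (between the pads) is the TCP; x points along the fingers, z is the direction in which the jaws open and shut, and the axes are right-handed (so a half turn about x gives the same grasp; the last joint's range is limited). The gripper opens to 88 mm and grips with 3 to 60 N. Pads are 19 mm wide; open, the fingers measure 130 mm over their backs; the gripper's body (78 mm by 193 mm) begins 47 mm behind the grasp point.
Start: joints at [-0.979, 0.359, 0.012, 0, -1.224, -0.288], TCP at [0.202, -0.644, 0.246] pointing down, gripper open.
Joint ranges: [-3.07, 3.07], [-1.43, 2.12], [-1.02, 1.25], [-3.03, 1.67], [-3.05, -0], [-3.03, 3.03]. Speed limits (rad/s): [2.39, 2.39, 3.01, 3.14, 3.14, 3.14].

## Interface

Orientations are given as a 3x3 rotation matrix whose columns are the frame's x, y, z axes.
In Python, from workcell import bot gives the robot as it stands.
- The arm moves only by the tool move_arm, never from a script. Its argument "moves" is a list that holds one entry, the list of rows, each a list of 6 numbers: the shift along the tool's x, y, z in units of 25 mm (1.0 is 25 mm), then the turn, a rotation vector about the tool's x, y, z in units of 6 degrees (1.0 is 6 degrees). In form: [[[tx, ty, tz, wx, wy, wz], ...]]. A call has 1 to 20 rows; each row shifts and turns the pose as measured when the row begins, along the tool's axes as they then stand; what a row does not reach is not made up. A row lasts 1/12 s, in which the tool goes at most 41.7 mm and 7.16 degrees, less where a joint would pass 70% of its speed; a pose out of reach is approached as far as the arm can. A call is refused whole if a number of a shift passes 1 or a number of a turn 1, either way. A call with a gripper value outside its range is refused whole. "claw" is the closure, from 0 (fully open) to 1 (shut), set as the call begins (left out, the last holds). The fingers move at their own pace and stop on an object; "force" is the grip in N (left out, the last holds). Time passes only in rows, so rows that do not move let the fingers close. It gives the time, the measured TCP pose, the force and the opening at its end, in the units of the state.
- bot.get_obs(): the state, without advancing time (a new reading comes with each control period).
- bot.capture(name): name is "side" or "top"; returns the picture (400x640x3 uint8, red, green, blue); there is no depth.
- bot.camera_params(name): a dict with "fx", "fy", "cx", "cy" (pixels), "world_from_camera" (4x4, takes a point from camera to world coordinates). Camera axes: x right, y down, z forward; pixel columns grow to the right and rows downward; lengths in m; the calibration is good to about 2 mm. A picture is of the moment at which its call begins. camera_params takes no time and is no camera call.
- bot.close_job(): hands the job in, once; it reports no verdict.
The state is a dict: "time": time; "q": joint angles; "qvel": joint speeds; "joint_torque": joint torques, N m; "eef_pos": TCP position; "tool_rot": TCP orientation; "wrist_force": force on the tool from outside, world axes, zero at the start; "ft_torque": the same for the moment, N m; "gripper_width": finger opening in m.
Only numpy, scipy, OpenCV 4.12 (cv2) and the standard library are available. Lean on these libraries where they do the work, as an engineer would, in place of code of your own. Each camera call takes 0.05 s, during which the arm holds its last target.

## Working session

There is one attempt and no reset: what is moved stays moved. The work goes in short steps, Python scripts to look and compute and a tool call to move; the robot and the scene stay as the last step left them, time stands still between calls to the robot, and variables do not carry over. Pictures are saved under pics/ and viewed, and the job is handed in when it is done.

Besides the shell and the picture viewer there is one more tool, called after ">>>" as a command line: name --argument value ..., lists and objects as JSON in quotes. move_arm: Moves the arm, as the interface text tells. Its arguments: {"type":"object","properties":{"moves":{"type":"array","items":{"type":"array","items":{"type":"array","items":{"type":"number"}}}},"claw":{"type":"number"},"force":{"type":"number"}},"required":["moves"]}

```bash
mkdir -p pics; python3 - <<'E'
from workcell import bot
import cv2
for n in("side","top"):
    im=bot.capture(n); cv2.imwrite(f"pics/{n}0.png",im[:,:,::-1]); p=bot.camera_params(n); print(p)
o=bot.get_obs(); print(o)
E
```

```text
{'fx': 453.81451930497207, 'fy': 453.81451930497207, 'cx': 325.766075419814, 'cy': 195.79270197408707, 'world_from_camera': array([[-0.98313285, -0.12824047,  0.13040007,  0.41619374],
       [-0.18286276,  0.67630398, -0.71356439,  0.69859224],
       [ 0.00331775, -0.72537391, -0.68834707,  0.77834911],
       [ 0.        ,  0.        ,  0.        ,  1.        ]])}
{'fx': 471.335005896267, 'fy': 471.335005896267, 'cx': 318.99048580143443, 'cy': 200.0525571768452, 'world_from_camera': array([[ 0.00722607, -0.98291807,  0.18390174,  0.36402149],
       [-0.9998901 , -0.00472151,  0.01405323, -0.00320151],
       [-0.01294488, -0.18398308, -0.98284417,  0.99635755],
       [ 0.        ,  0.        ,  0.        ,  1.        ]])}
{'time': 0.1, 'q': array([-9.78894642e-01,  3.59318419e-01,  1.11252416e-02, -3.16952532e-04,
       -1.22413389e+00, -2.88083316e-01]), 'qvel': array([ 0.00010595, -0.00166938,  0.00400453,  0.00197341,  0.00103485,
       -0.00110892]), 'joint_torque': array([-3.26127563e-03, -5.84162664e+01,  2.93748540e+01,  7.01573879e+00,
        1.00469420e-02, -8.46623448e-05]), 'eef_pos': array([ 0.20176754, -0.64368195,  0.24470183]), 'tool_rot': array([[-6.06668464e-04, -9.54233356e-01, -2.99062425e-01],
       [ 1.43664204e-03, -2.99063003e-01,  9.54232286e-01],
       [-9.99998784e-01,  1.49256982e-04,  1.55232385e-03]]), 'wrist_force': array([ 0.21005167, -0.85840693, -0.58646887]), 'ft_torque': array([-0.00207529, -0.03113853,  0.00677918]), 'gripper_width': 0.08784061520259678}
```

View pics/side0.png

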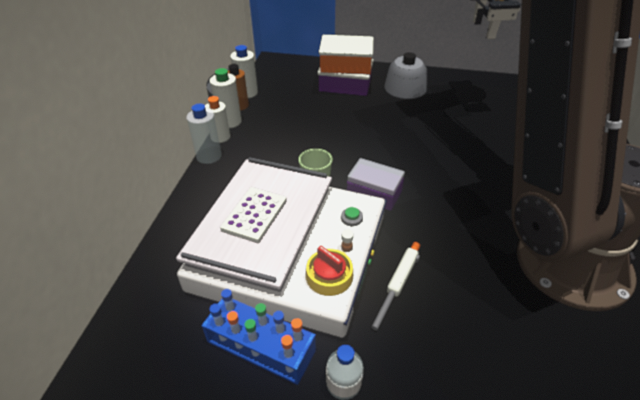

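View pics/top0.png

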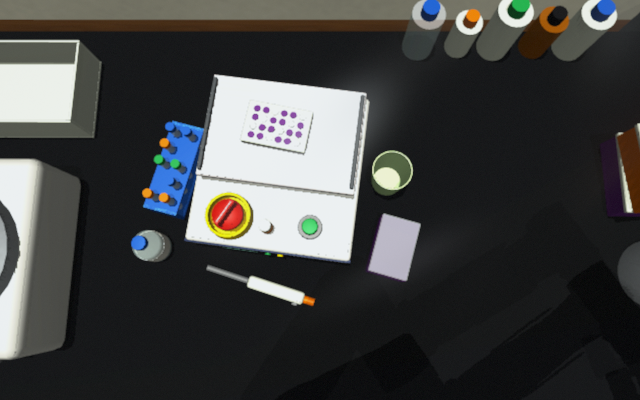

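The side view shows the yellow guard at about (329,270), green at (352,215) and the vial at (347,240). In the top view they are at (228,216), (310,227) and (266,227), with stop on the left (+y). Next I'll measure them.

```bash
cat > h.py <<'E'
import numpy as np,cv2
from workcell import bot
def ray(n,u,v):
    p=bot.camera_params(n);T=p["world_from_camera"]
    d=T[:3,:3]@np.array([(u-p["cx"])/p["fx"],(v-p["cy"])/p["fy"],1]);return T[:3,3],d
def onz(n,u,v,z):
    c,d=ray(n,u,v);return c+d*(z-c[2])/d[2]
def tri(a,b):
    (c1,d1),(c2,d2)=ray("top",*a),ray("side",*b)
    s=np.linalg.lstsq(np.c_[d1,-d2],c2-c1,rcond=None)[0]
    p,q=c1+d1*s[0],c2+d2*s[1];return (p+q)/2,np.linalg.norm(p-q)
def big(m):
    cs,_=cv2.findContours(m.astype(np.uint8),cv2.RETR_EXTERNAL,cv2.CHAIN_APPROX_NONE);return max(cs,key=cv2.contourArea)
E
python3 - <<'E'
from h import *
for n in("top","side"):
    im=cv2.imread(f"pics/{n}0.png");h=cv2.cvtColor(im,cv2.COLOR_BGR2HSV);H,S,V=cv2.split(h)
    roi=np.zeros(H.shape,bool)
    if n=="top": roi[180:260,190:340]=1
    else: roi[190:310,290:390]=1
    Y=roi&(H>22)&(H<34)&(S>150)&(V>90); c=big(Y); e=cv2.fitEllipse(c); print(n,"yellow",e, onz(n,*e[0],.105), onz(n,*e[0],.09))
    # outer ring points on top plane
    P=np.array([onz(n,*q[0],.105)[:2] for q in c]); (x,y),r=cv2.minEnclosingCircle((P*1000).astype(np.float32)); print("circ",x,y,r)
    G=roi&(H>45)&(H<85)&(S>90)&(V>60); c=big(G); e=cv2.fitEllipse(c); print("green",e,onz(n,*e[0],.097))
    x0,y0,w,hh=(185,170,150,80) if n=="top" else (295,195,90,105)
    cr=cv2.resize(im[y0:y0+hh,x0:x0+w],None,fx=5,fy=5,interpolation=cv2.INTER_CUBIC);cv2.imwrite(f"pics/{n}z.png",cr)
E
```

```text
top yellow ((228.47161865234375, 215.54286193847656), (44.72328186035156, 46.076393127441406), 131.5581512451172) [0.49975826 0.18288095 0.105     ] [0.50204248 0.18601239 0.09      ]
circ 500.1191101074219 182.83595275878906 46.071815490722656
green ((309.36688232421875, 226.1238555908203), (14.961682319641113, 15.140687942504883), 169.36309814453125) [0.48123418 0.0277878  0.097     ]
side yellow ((329.2915344238281, 267.648193359375), (35.50421905517578, 42.401920318603516), 94.5234603881836) [0.50208991 0.18895243 0.105     ] [0.50400339 0.17759934 0.09      ]
circ 501.47564697265625 189.83843994140625 43.825618743896484
green ((351.8220520019531, 212.54296875), (9.760443687438965, 13.564505577087402), 94.12181854248047) [0.48216211 0.03232851 0.097     ]
```

View pics/topz.png

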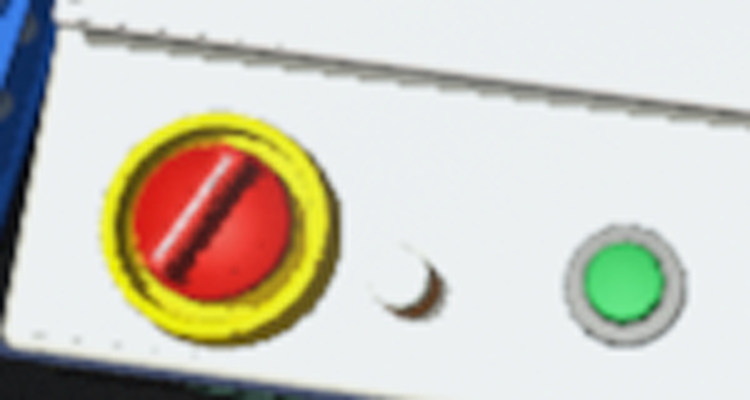

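View pics/sidez.png

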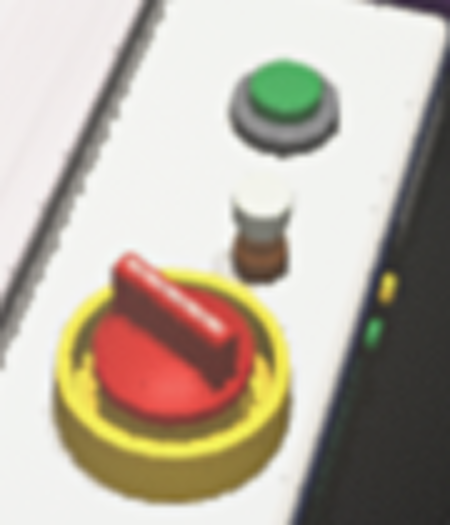

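```bash
python3 - <<'E'
from h import *
t=lambda u,v:(185+u/5,170+v/5); s=lambda u,v:(295+u/5,195+v/5)
for a,f,n in((((233,152),(155,265)),t,"top"),(((128,260),(226,333)),s,"side")):
    A=onz(n,*f(*a[0]),.141);B=onz(n,*f(*a[1]),.141);print(n,A,B,(A+B)/2,np.linalg.norm(A-B),np.degrees(np.arctan2(*(A-B)[1::-1])))
print("tri",tri(t(233,152),s(128,260)),tri(t(155,265),s(226,333)))
print("vial",onz("top",*t(403,278),.12),onz("side",*s(262,195),.12))
print("green",tri(t(624,282),s(287,86)))
E
```

```text
top [0.52263787 0.17076951 0.141     ] [0.48032249 0.19771991 0.141     ] [0.50148018 0.18424471 0.141     ] 0.050168869080797755 -32.492809748175986
side [0.52138345 0.17300508 0.141     ] [0.48088614 0.19950254 0.141     ] [0.5011348  0.18625381 0.141     ] 0.04839573484843529 -33.196797247673445
tri (array([0.52237425, 0.17118214, 0.13891855]), np.float64(0.001277671957253386)) (array([0.48081676, 0.19813819, 0.13921534]), np.float64(0.000498944793345421))
vial [0.47877122 0.10911995 0.12      ] [0.48010454 0.11397776 0.12      ]
green (array([0.48137228, 0.02708369, 0.0928752 ]), np.float64(0.00026332605507142564))
```

Everything agrees: the axis is at about (0.501, 0.185), the wing yaw is −32.8° and its height is 0.141. Green is at (0.4815, 0.028), 156 mm from the stop. The vial is at (0.479, 0.111). I'll close the gripper and turn tool z across the wing first.

>>> move_arm --moves '[[[0,0,0,0.93,0,0],[0,0,0,0.93,0,0],[0,0,0,0.93,0,0],[0,0,0,0.93,0,0],[0,0,0,0.93,0,0],[0,0,0,0.93,0,0],[0,0,0,0.93,0,0],[0,0,0,0.93,0,0],[0,0,0,0.93,0,0],[0,0,0,0,0,0]]]' --claw 1 --force 20

```text
time: 0.93
eef_pos: [0.2009, -0.6411, 0.2389]
tool_rot: [[-0.005, -0.816, 0.578], [0.011, 0.578, 0.816], [-1.0, 0.01, 0.006]]
wrist_force: [-0.2, -0.7, -0.2]
gripper_width: 0.0267
```

>>> move_arm --moves '[[[-0.1,-0.2,1,0,0,0],[-0.1,-0.2,1,0,0,0],[-0.1,-0.2,1,0,0,0],[-0.1,-0.2,1,0,0,0],[-0.1,-0.2,1,0,0,0],[-0.1,-0.2,1,0,0,0],[0,-0.2,1,0,0,0],[0,-0.2,1,0,0,0],[0,-0.2,1,0,0,0],[0,-0.2,1,0,0,0],[0,-0.2,1,0,0,0],[0,-0.2,1,0,0,0],[0,-0.2,1,0,0,0],[0,-0.2,1,0,0,0],[0,-0.2,1,0,0,0],[0,0,0,-0.2,0,0],[0,0,0,-0.2,0,0]]]'

```text
time: 2.35
eef_pos: [0.4824, -0.3576, 0.2504]
tool_rot: [[-0.011, -0.87, 0.493], [0.019, 0.492, 0.87], [-1.0, 0.019, 0.011]]
wrist_force: [0.0, 0.7, -0.5]
gripper_width: 0.0007
```

>>> move_arm --moves '[[[0,0.5,0.96,0,0,0],[0,0.5,0.96,0,0,0],[0,0.5,0.96,0,0,0],[0,0.5,0.96,0,0,0],[0,0.5,0.96,0,0,0],[0,0.5,0.96,0,0,0],[0,0.5,0.96,0,0,0],[0,0.5,0.96,0,0,0],[0,0.5,0.96,0,0,0],[0,0.5,0.96,0,0,0],[0,0.5,0.96,0,0,0],[0,0.5,0.96,0,0,0],[0,0.5,0.96,0,0,0],[0,0.5,0.96,0,0,0],[0,0.5,0.96,0,0,0],[0,0.5,0.96,0,0,0],[0,0.5,0.96,0,0,0],[0,0.5,0.96,0,0,0],[0,0,0,0,0,0],[0,0,0,0,0,0]]]'

```text
time: 4.02
eef_pos: [0.4828, 0.1405, 0.2575]
tool_rot: [[-0.014, -0.893, 0.45], [0.02, 0.45, 0.893], [-1.0, 0.022, 0.012]]
wrist_force: [-0.6, -0.4, -0.5]
gripper_width: 0.0005
```

```bash
cat > d.py <<'E'
from h import *
import sys
x=np.array(eval(sys.argv[1]));o=bot.get_obs();R=o["tool_rot"]
yaw=float(sys.argv[2]) if len(sys.argv)>2 else 57.2
z=np.array([np.cos(np.radians(yaw)),np.sin(np.radians(yaw)),0]);xx=np.array([0,0,-1.]);Rt=np.c_[xx,np.cross(z,xx),z]
from scipy.spatial.transform import Rotation as Q
print(o["time"],o["eef_pos"],"shift",(R.T@(x-o["eef_pos"])/.025).round(2),"turn",(np.degrees(Q.from_matrix(R.T@Rt).as_rotvec())/6).round(2),"F",o["wrist_force"].round(1))
E
python3 d.py [.501,.185,.2]
```

```text
4.0167 [0.4827982  0.14047938 0.2574955 ] shift [2.32 0.1  1.89] turn [ 1.01  0.1  -0.21] F [-0.6 -0.4 -0.5]
```

>>> move_arm --moves '[[[0.3,0,0.6,0.34,0.03,-0.07],[0.3,0.05,0.6,0.34,0.03,-0.07],[0.3,0.05,0.6,0.34,0.03,-0.07],[0.3,0,0.1,0,0,0],[0.3,0,0,0,0,0],[0,0,0,0,0,0],[0,0,0,0,0,0]]]'

```text
time: 4.6
eef_pos: [0.5043, 0.1788, 0.2188]
tool_rot: [[0.001, -0.841, 0.54], [-0.0, 0.54, 0.841], [-1.0, -0.0, 0.0]]
wrist_force: [0.3, 0.3, 0.7]
gripper_width: 0.0006
```

```bash
python3 d.py [.501,.185,.17]
```

```text
4.6 [0.50430647 0.1787716  0.21877937] shift [1.95 0.25 0.14] turn [0.02 0.   0.  ] F [0.3 0.3 0.7]
```

>>> move_arm --moves '[[[0.5,0.13,0.1,0,0,0],[0.5,0.13,0.1,0,0,0],[0.5,0,0,0,0,0],[0.4,0,0,0,0,0],[0,0,0,0,0,0],[0,0,0,0,0,0]]]'

```text
time: 5.1
eef_pos: [0.5021, 0.1825, 0.1726]
tool_rot: [[0.004, -0.842, 0.54], [0.002, 0.54, 0.842], [-1.0, -0.002, 0.004]]
wrist_force: [0.6, -0.2, 0.5]
gripper_width: 0.0003
```

```bash
python3 d.py [.501,.185,.151]; python3 - <<'E'
from h import *
im=bot.capture("side");cv2.imwrite("pics/s1.png",cv2.resize(im[120:320,230:450,::-1],None,fx=3,fy=3))
E
```

```text
5.1 [0.50207272 0.18249973 0.17262771] shift [0.87 0.09 0.06] turn [0.02 0.04 0.02] F [ 0.6 -0.2  0.5]
```

View pics/s1.png

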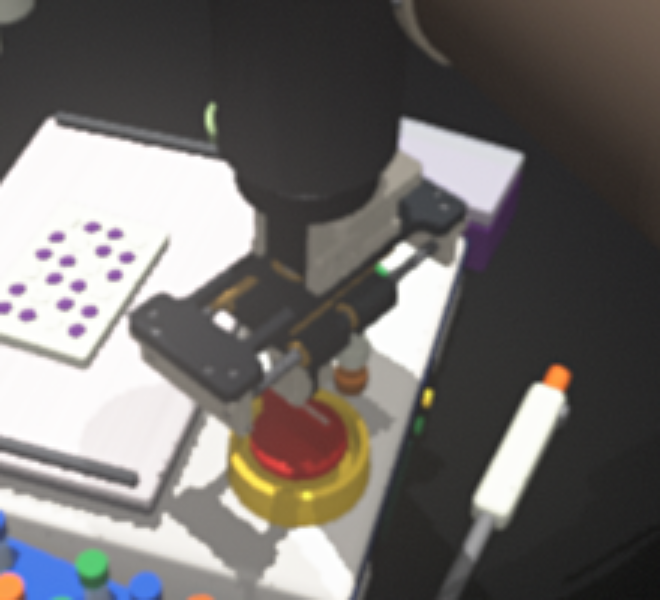

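The closed tips stand just above the middle of the wing, at about (300,390) in the crop. Next is the press.

>>> move_arm --moves '[[[0.2,0,0,0,0,0],[0.2,0,0,0,0,0],[0.2,0,0,0,0,0],[0.1,0,0,0,0,0],[0,0,0,0,0,0]]]'

```text
time: 5.57
eef_pos: [0.5039, 0.1833, 0.1572]
tool_rot: [[0.008, -0.842, 0.539], [0.005, 0.539, 0.842], [-1.0, -0.004, 0.009]]
wrist_force: [-2.2, -0.3, 3.8]
gripper_width: 0.0005
```

>>> move_arm --moves '[[[0.12,0,0,0,0,0],[0.12,0,0,0,0,0],[0.1,0,0,0,0,0],[0,0,0,0,0,0]]]'

```text
time: 5.9
eef_pos: [0.5052, 0.1837, 0.151]
tool_rot: [[0.012, -0.843, 0.537], [0.006, 0.538, 0.843], [-1.0, -0.007, 0.011]]
wrist_force: [-2.4, -0.3, 4.3]
gripper_width: 0.0009
```

>>> move_arm --moves '[[[0.12,0,0,0,0,0],[0.12,0,0,0,0,0],[0,0,0,0,0,0]]]'

```text
time: 6.15
eef_pos: [0.5076, 0.1843, 0.1515]
tool_rot: [[0.019, -0.845, 0.535], [0.007, 0.535, 0.845], [-1.0, -0.012, 0.016]]
wrist_force: [-3.1, -0.4, 4.4]
gripper_width: 0.0006
```

```bash
python3 d.py [.502,.184,.148]
```

```text
6.15 [0.50763939 0.18425618 0.15153522] shift [ 0.14  0.19 -0.13] turn [0.08 0.15 0.12] F [-3.1 -0.4  4.4]
```

>>> move_arm --moves '[[[0.3,0.05,-0.05,0,0,0],[0.4,0.05,-0.05,0,0,0],[0.5,0.05,-0.05,0,0,0]]]'

```text
time: 6.4
eef_pos: [0.5177, 0.1879, 0.1475]
tool_rot: [[0.054, -0.851, 0.522], [0.015, 0.524, 0.852], [-0.998, -0.038, 0.041]]
wrist_force: [-40.1, -13.9, 119.6]
gripper_width: 0.001
```

That bottomed out hard, with a wrist reading of 119.6 N, just under the 120 N limit. I'm lifting off now.

>>> move_arm --moves '[[[-0.3,0.1,-0.1,0.1,0.3,0.2],[-0.4,0.1,-0.1,0.1,0.3,0.2],[-0.4,0.1,-0.1,0,0,0],[-0.4,0,0,0,0,0],[0,0,0,0,0,0]]]'

```text
time: 6.82
eef_pos: [0.5082, 0.1862, 0.1943]
tool_rot: [[-0.005, -0.842, 0.54], [-0.011, 0.54, 0.841], [-1.0, -0.001, -0.012]]
wrist_force: [0.5, 0.1, 0.6]
gripper_width: 0.0003
```

```bash
python3 d.py [.502,.184,.2]
```

```text
6.8167 [0.50822076 0.18617037 0.19433866] shift [-0.22  0.16 -0.21] turn [ 0.02 -0.11  0.01] F [0.5 0.1 0.6]
```

```bash
python3 d.py [.542,.202,.18]
```

```text
6.8167 [0.50822076 0.18617037 0.19433866] shift [ 0.56 -0.79  1.27] turn [ 0.02 -0.11  0.01] F [0.5 0.1 0.6]
```

>>> move_arm --moves '[[[0,-0.4,0.7,0,0,0],[0,-0.4,0.7,0,-0.1,0],[0,0,0,0,0,0],[0,0,0,0,0,0]]]'

```text
time: 7.15
eef_pos: [0.5434, 0.2051, 0.1909]
tool_rot: [[0.001, -0.842, 0.54], [-0.0, 0.54, 0.842], [-1.0, -0.001, 0.0]]
wrist_force: [-0.5, -0.4, -0.0]
gripper_width: 0.0005
```

```bash
python3 d.py [.542,.202,.141]; python3 - <<'E'
from h import *
im=bot.capture("side");cv2.imwrite("pics/s2.png",cv2.resize(im[190:310,280:400,::-1],None,fx=4,fy=4,interpolation=2))
im=bot.capture("top");cv2.imwrite("pics/t2.png",cv2.resize(im[150:270,160:340,::-1],None,fx=4,fy=4,interpolation=2))
E
```

```text
7.15 [0.5434481  0.20505442 0.19086199] shift [ 1.99 -0.02 -0.13] turn [0.02 0.   0.01] F [-0.5 -0.4 -0. ]
```

View pics/s2.png

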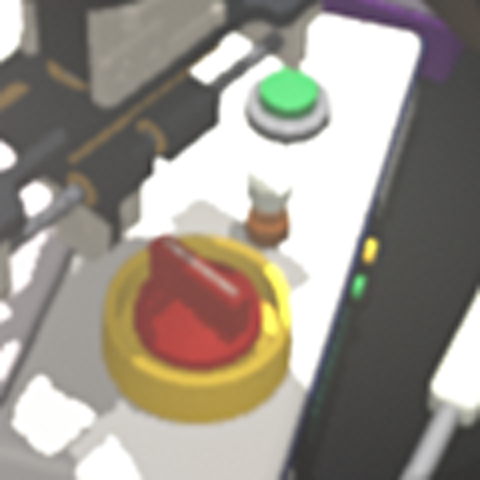

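View pics/t2.png

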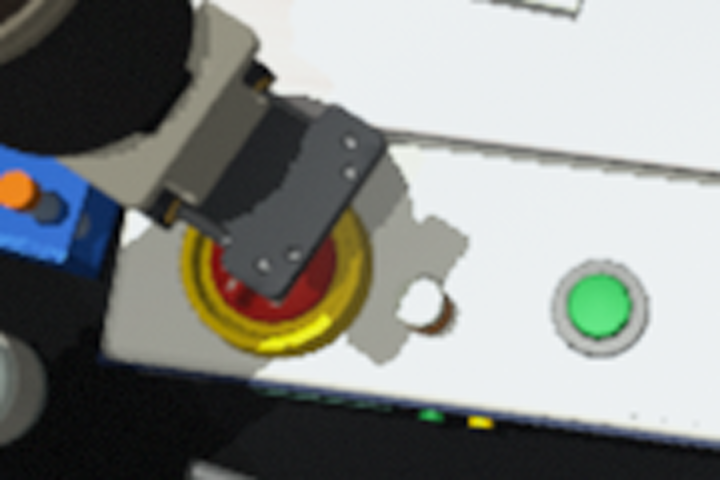

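```bash
python3 - <<'E'
from h import *
a=cv2.imread("pics/side0.png");b=bot.capture("side")[:,:,::-1]
g=lambda i:cv2.cvtColor(i,cv2.COLOR_BGR2HSV)
for i in(a,b):
    H,S,V=cv2.split(g(np.ascontiguousarray(i)));m=((H<8)|(H>172))&(S>120)&(V>40);m[:240]=0;m[300:]=0;m[:,:300]=0;m[:,365:]=0
    ys,xs=np.nonzero(m);print(xs.min(),xs.max(),ys.min(),ys.max(),ys.mean(),m.sum())
    for x in(320,324,328,332,336,340): 
        c=np.nonzero(m[:,x])[0];print(x,c.min() if len(c) else None,c.max() if len(c) else None)
# expected shift
p=bot.camera_params("side");T=np.linalg.inv(p["world_from_camera"])
for z in(.141,.133):
    q=T@[.501,.185,z,1];print(p["fx"]*q[0]/q[2]+p["cx"],p["fy"]*q[1]/q[2]+p["cy"])
E
```

```text
314 345 247 279 266.11394557823127 588
320 248 276
324 251 278
328 251 279
332 253 279
336 254 278
340 256 275
314 344 250 281 268.52515723270443 636
320 251 279
324 255 280
328 257 281
332 256 281
336 257 280
340 259 278
330.4509648742964 253.66714365985334
330.40491299593555 256.4839863938281
```

The wing dropped 2.8 px, which is 8 mm, so the head is latched and untouched. Next I descend beside the wing.

>>> move_arm --moves '[[[0.45,0,0,0,0,0],[0.45,0,0,0,0,0],[0.4,0,0,0,0,0],[0.3,0,0,0,0,0],[0,0,0,0,0,0],[0,0,0,0,0,0]]]'

```text
time: 7.8
eef_pos: [0.5408, 0.2036, 0.148]
tool_rot: [[-0.0, -0.842, 0.539], [-0.001, 0.539, 0.842], [-1.0, -0.001, -0.001]]
wrist_force: [0.4, 0.3, 0.4]
gripper_width: 0.0002
```

```bash
python3 d.py [.540,.200,.1415]
```

```text
7.8 [0.54079412 0.20358745 0.14804271] shift [ 0.26 -0.05 -0.14] turn [ 0.03 -0.01  0.01] F [0.4 0.3 0.4]
```

>>> move_arm --moves '[[[0.2,0,-0.15,0,0,0],[0,0,-0.15,0,0,0],[0,0,-0.15,0,0,0],[0,0,0,0,0,0]]]'

```text
time: 8.13
eef_pos: [0.5343, 0.1933, 0.143]
tool_rot: [[0.0, -0.842, 0.539], [-0.001, 0.539, 0.842], [-1.0, -0.001, -0.001]]
wrist_force: [0.4, 0.8, 0.2]
gripper_width: 0.0004
```

```bash
python3 d.py [.530,.184,.1415]
```

```text
8.1333 [0.53432767 0.19329736 0.14298306] shift [ 0.06 -0.05 -0.41] turn [ 0.03 -0.01  0.01] F [0.4 0.8 0.2]
```

>>> move_arm --moves '[[[0,0,-0.15,0,0,0],[0,0,-0.15,0,0,0],[0,0,-0.15,0,0,0]]]'

```text
time: 8.38
eef_pos: [0.5315, 0.1872, 0.1448]
tool_rot: [[0.009, -0.842, 0.539], [0.007, 0.539, 0.842], [-1.0, -0.004, 0.011]]
wrist_force: [5.8, 10.5, -5.8]
gripper_width: 0.0003
```

```bash
python3 d.py [.501,.184,.142];  python3 - <<'E'
from h import *
im=bot.capture("side");cv2.imwrite("pics/s3.png",cv2.resize(im[190:310,280:400,::-1],None,fx=4,fy=4,interpolation=2))
E
```

```text
8.3833 [0.53153884 0.1872286  0.14478596] shift [ 0.1   0.96 -0.77] turn [0.03 0.1  0.04] F [ 5.8 10.5 -5.8]
```

View pics/s3.png

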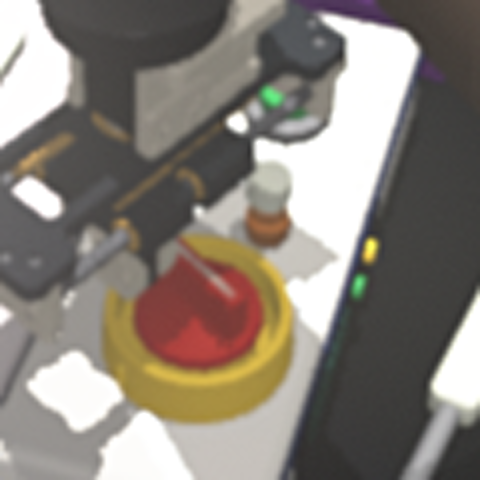

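The wing is turning: its line now runs from (180,240) to (235,298). I'll keep pushing gently.

>>> move_arm --moves '[[[0.05,0,-0.15,0,0.1,0.04],[0.05,0,-0.15,0,0,0]]]'

```text
time: 8.6
eef_pos: [0.5315, 0.1857, 0.1446]
tool_rot: [[0.011, -0.843, 0.538], [0.011, 0.538, 0.843], [-1.0, -0.003, 0.015]]
wrist_force: [3.1, 7.2, -0.0]
gripper_width: 0.0005
```

```bash
python3 d.py [.501,.184,.142];  python3 - <<'E'
from h import *
im=bot.capture("side");cv2.imwrite("pics/s4.png",cv2.resize(im[190:310,280:400,::-1],None,fx=4,fy=4,interpolation=2))
E
```

```text
8.6 [0.53152075 0.1857111  0.14460376] shift [ 0.09  0.99 -0.72] turn [0.04 0.14 0.03] F [ 3.1  7.2 -0. ]
```

View pics/s4.png

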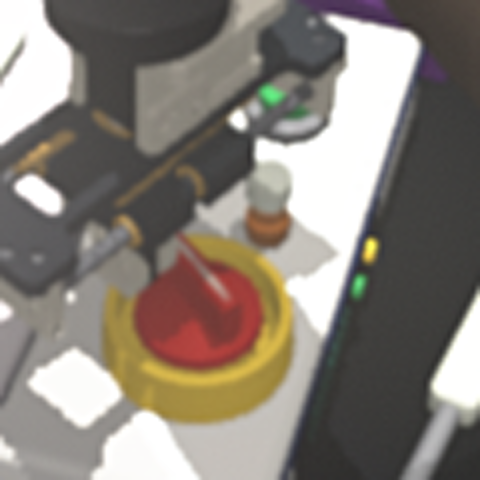

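>>> move_arm --moves '[[[0.08,0,-0.22,0,0.1,0.03],[0.05,0,-0.22,0,0,0],[0.05,0,-0.22,0,0,0]]]'

```text
time: 8.9
eef_pos: [0.5286, 0.1765, 0.1444]
tool_rot: [[0.017, -0.844, 0.535], [0.013, 0.536, 0.844], [-1.0, -0.007, 0.021]]
wrist_force: [4.0, 2.9, 1.0]
gripper_width: 0.0004
```

```bash
python3 d.py [.501,.184,.142];  python3 - <<'E'
from h import *
im=bot.capture("side");cv2.imwrite("pics/s5.png",cv2.resize(im[190:310,280:400,::-1],None,fx=4,fy=4,interpolation=2))
E
```

```text
8.9 [0.52855908 0.17648709 0.14435597] shift [ 0.08  1.09 -0.34] turn [0.07 0.2  0.07] F [4.  2.9 1. ]
```

View pics/s5.png

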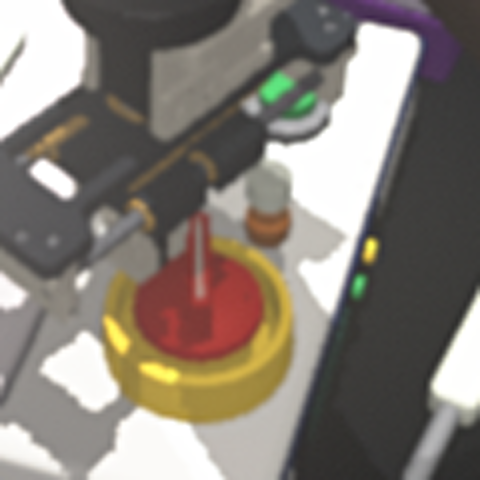

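The wing has turned a lot, with its line now near vertical at (200,215)–(203,298), and it looks popped. I'll back off along +z, then lift and check.

>>> move_arm --moves '[[[0,0,0.3,0,0.1,0.05],[0,0,0.4,0,0.1,0],[0,0,0.4,0,0,0],[0,0,0.3,0,0,0],[-0.5,0,0,0,0,0],[-0.5,0,0,0,0,0],[-0.5,0,0,0,0,0],[-0.5,0,0,0,0,0],[0,0,0,0,0,0]]]'

```text
time: 9.7
eef_pos: [0.5461, 0.2085, 0.191]
tool_rot: [[-0.015, -0.844, 0.536], [-0.013, 0.537, 0.844], [-1.0, 0.005, -0.019]]
wrist_force: [0.4, 0.0, 0.7]
gripper_width: 0.0007
```

```bash
python3 d.py [.4815,.028,.19];  python3 - <<'E'
from h import *
b=bot.capture("side");cv2.imwrite("pics/s6.png",cv2.resize(b[190:310,280:400,::-1],None,fx=4,fy=4,interpolation=2))
H,S,V=cv2.split(cv2.cvtColor(b,cv2.COLOR_RGB2HSV));m=((H<8)|(H>172))&(S>120)&(V>40);m[:240]=0;m[300:]=0;m[:,:300]=0;m[:,365:]=0
ys,xs=np.nonzero(m);print(xs.min(),xs.max(),ys.min(),ys.max(),ys.mean(),m.sum())
E
```

```text
9.7 [0.54605608 0.20854447 0.19102503] shift [ 0.18 -1.7  -7.48] turn [ 0.06 -0.18 -0.05] F [0.4 0.  0.7]
314 345 248 279 267.3271719038817 541
```

View pics/s6.png

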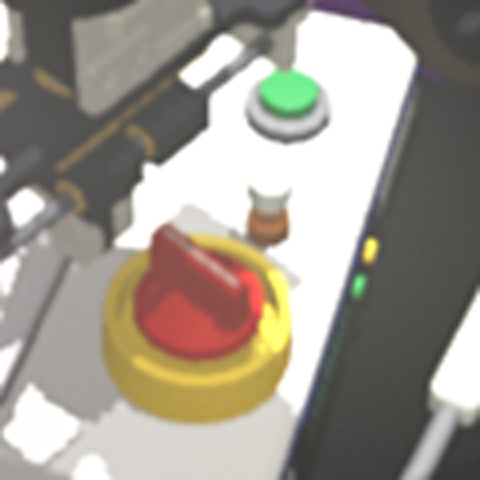

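The head is up and turned back: the rim bottom row is 279 again, it was 281 latched, and the wing line is higher. Now over to the green button.

>>> move_arm --moves '[[[-0.3,0,0,0.02,-0.1,-0.05],[-0.1,-0.19,-0.85,0,-0.08,0],[0,-0.19,-0.85,0,0,0],[0,-0.19,-0.85,0,0,0],[0,-0.19,-0.85,0,0,0],[0,-0.19,-0.85,0,0,0],[0,-0.19,-0.85,0,0,0],[0,-0.19,-0.85,0,0,0],[0,-0.19,-0.85,0,0,0],[0,0,-0.3,0,0,0],[0,0,0,0,0,0],[0,0,0,0,0,0]]]'

```text
time: 10.75
eef_pos: [0.4753, 0.0327, 0.1941]
tool_rot: [[-0.01, -0.842, 0.539], [-0.005, 0.539, 0.842], [-1.0, 0.006, -0.009]]
wrist_force: [0.2, 0.1, -0.3]
gripper_width: 0.0005
```

```bash
python3 d.py [.4815,.028,.125]
```

```text
10.75 [0.4753408  0.03265719 0.19410512] shift [ 2.76 -0.32  0.  ] turn [ 0.03 -0.09 -0.05] F [ 0.2  0.1 -0.3]
```

>>> move_arm --moves '[[[0.5,-0.16,0,0,-0.09,-0.05],[0.5,-0.16,0,0,0,0],[0.5,0,0,0,0,0],[0.5,0,0,0,0,0],[0.4,0,0,0,0,0],[0,0,0,0,0,0],[0,0,0,0,0,0]]]'

```text
time: 11.33
eef_pos: [0.4866, 0.0345, 0.1318]
tool_rot: [[0.003, -0.844, 0.536], [0.002, 0.536, 0.844], [-1.0, -0.002, 0.003]]
wrist_force: [-0.0, -1.1, 0.0]
gripper_width: 0.0003
```

```bash
python3 d.py [.4815,.028,.111]; python3 - <<'E'
from h import *
b=bot.capture("side");cv2.imwrite("pics/s7.png",cv2.resize(b[150:310,260:420,::-1],None,fx=3,fy=3,interpolation=2))
E
```

```text
11.3333 [0.48655813 0.03449693 0.13183099] shift [ 0.83  0.03 -0.33] turn [0.07 0.03 0.02] F [-0.  -1.1  0. ]
```

View pics/s7.png

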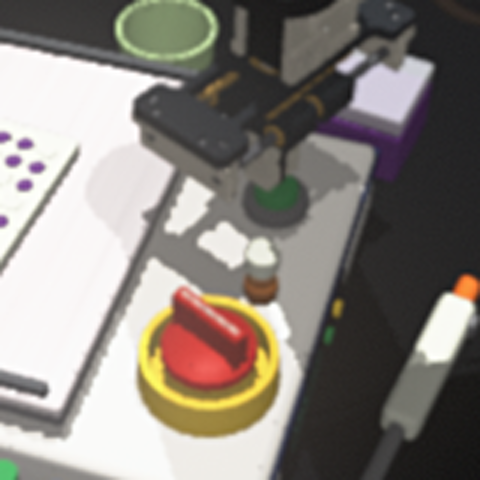

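The tips are over green at about (275,190) in the crop, the red head is up and the vial hasn't moved.

>>> move_arm --moves '[[[0.15,0,-0.2,0,0,0],[0.2,0,-0.13,0,0,0],[0.2,0,0,0,0,0],[0.1,0,0,0,0,0]]]'

```text
time: 11.72
eef_pos: [0.4834, 0.0283, 0.1164]
tool_rot: [[0.007, -0.845, 0.535], [0.003, 0.535, 0.845], [-1.0, -0.004, 0.006]]
wrist_force: [-0.1, -0.6, 0.8]
gripper_width: 0.0003
```

```bash
python3 d.py [.4815,.028,.109]
```

```text
11.7167 [0.48336536 0.02834426 0.11644811] shift [ 0.3   0.06 -0.05] turn [0.08 0.06 0.04] F [-0.1 -0.6  0.8]
```

>>> move_arm --moves '[[[0.12,0.03,0,0,0.06,0.04],[0.12,0.02,0,0,0,0],[0.1,0.02,0,0,0,0]]]'

```text
time: 11.97
eef_pos: [0.4834, 0.0287, 0.1096]
tool_rot: [[0.002, -0.846, 0.534], [-0.001, 0.534, 0.846], [-1.0, -0.003, 0.0]]
wrist_force: [-13.9, 0.2, 42.6]
gripper_width: 0.0005
```

>>> move_arm --moves '[[[0.04,0,0,0,0,0]]]'

```text
time: 12.05
eef_pos: [0.4833, 0.0286, 0.11]
tool_rot: [[0.002, -0.846, 0.533], [-0.002, 0.533, 0.846], [-1.0, -0.003, -0.0]]
wrist_force: [-10.2, 2.2, 21.8]
gripper_width: 0.0004
```

>>> move_arm --moves '[[[-0.3,0,0,0,0,0],[-0.5,0,0,0,0,0],[-0.8,0,0,0,0,0],[-0.8,0,0,0,0,0],[-0.8,0,0,0,0,0],[-0.8,0,-0.6,0,0,0],[-0.5,0,-0.8,0,0,0],[0,0,-0.8,0,0,0],[0,0,-0.8,0,0,0],[0,0,-0.8,0,0,0],[0,0,-0.8,0,0,0],[0,0,-0.8,0,0,0],[0,0,-0.8,0,0,0],[0,0,0,0,0,0],[0,0,0,0,0,0],[0,0,0,0,0,0]]]'

```text
time: 13.38
eef_pos: [0.3955, -0.1055, 0.2268]
tool_rot: [[0.003, -0.846, 0.533], [0.001, 0.533, 0.846], [-1.0, -0.002, 0.002]]
wrist_force: [-0.3, 0.4, -0.5]
gripper_width: 0.0003
```

```bash
python3 - <<'E'
from h import *
print(bot.get_obs()["eef_pos"],bot.get_obs()["wrist_force"])
b=bot.capture("side");cv2.imwrite("pics/s8.png",b[:,:,::-1])
t=bot.capture("top");cv2.imwrite("pics/t8.png",t[:,:,::-1])
for i in(cv2.imread("pics/side0.png"),b[:,:,::-1]):
    H,S,V=cv2.split(cv2.cvtColor(np.ascontiguousarray(i),cv2.COLOR_BGR2HSV));m=((H<8)|(H>172))&(S>120)&(V>40);m[:240]=0;m[300:]=0;m[:,:300]=0;m[:,365:]=0
    ys,xs=np.nonzero(m);print(xs.min(),xs.max(),ys.min(),ys.max(),ys.mean())
    g=(H>45)&(H<85)&(S>90)&(V>60);g[:190]=0;g[235:]=0;g[:,:335]=0;g[:,370:]=0
    ys,xs=np.nonzero(g);print("g",ys.min(),ys.max(),ys.mean(),xs.mean())
E
```

```text
[ 0.3955349  -0.10552005  0.22681188] [-0.25012325  0.35565066 -0.47958365]
314 345 247 279 266.11394557823127
g 208 218 212.53333333333333 351.825
313 345 247 279 266.1016666666667
g 208 218 212.58823529411765 351.7226890756302
```

View pics/s8.png

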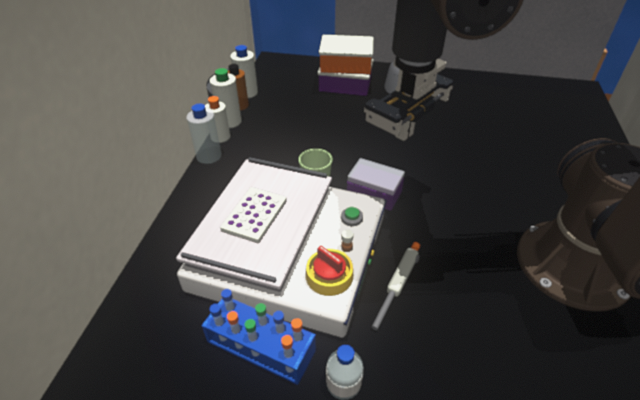

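View pics/t8.png

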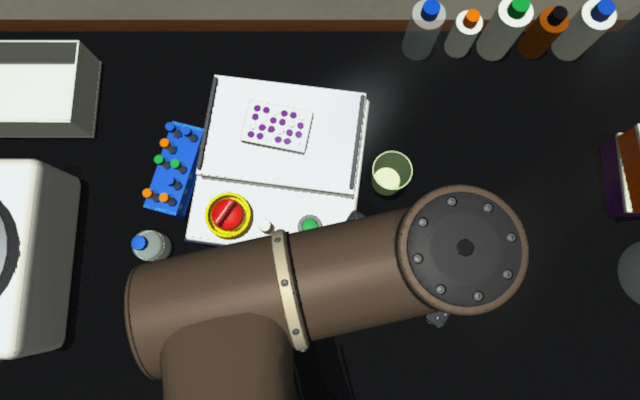

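Both views show everything where it started: the stop at (329,270) and green at (352,215) in the side view are both up. The arm is clear, so I'm handing in.

```bash
python3 -c "
from workcell import bot
print(bot.close_job())"
```

```text
the job is handed in; nothing more can be done
None
```

The job is done and handed in at about 13.5 s. I pressed the red head until it latched and let go. I then turned it clockwise with the back of the closed fingers against one side of the wing until it popped up. Finally I pressed the green button fully in and moved the arm clear.

- **Latched:** after I let go, the side picture showed the wing 2.8 px lower, which matches 8 mm. Nothing was touching the head.
- **Popped up and turned back:** in the last pictures the red and green buttons match the first side picture to within about 1 px.
- **Green press:** it was against its stop, with 43 N and then 22 N on the wrist over two rows. I did not measure its depth directly.
- **Everything else:** I saw no loose object out of place. In the top view the arm hid the pipette and tip box, so I checked those two in the side view only. All of this was by eye.

**Possible problem:** the stop press went in too hard at its end stop. The wrist force read 119.6 N when that move ended, just under the 120 N limit. I only see force at the end of each move, so I can't rule out a brief reading above the limit.

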